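# Cap the hardware tote's post, then tip its rivets into the marked corner

### The job

First, with the blue hardware tote standing on the bench, slip the loose orange spacer ring over the tote's square post and let it go all the way down to the tote's floor. Then take the tote by the top of that post, lift it clear of the bench and tilt it so that all four steel rivets slide together into the corner marked yellow, spilling none. Finish while still holding the tote up, steady and clearly tilted towards that corner, and leave the paint bottles, brush pot and gauntlet alone.

Things in the scene. Friction and masses are not known exactly. Their poses are not given: they have to be found in the camera images.
- tote: Open blue tote, loose on the bench, any yaw: outside 200 (its x) x 160 (its y) x 45 mm high, walls and floor 5 mm, about 0.35 kg. Origin: centre of its underside, z up. From the middle of the floor rises a fixed aluminium post, the carrying handle: 16 mm square, sides parallel to the tote's x and y, top 100 mm above the tote's underside (the last 3 mm narrow to 12 mm). A grip near 60 N holds it.
- corner (a point): The tote's inner bottom corner that is marked yellow (yellow square on the floor, yellow strips on the two rims): at x = +95, y = +75, z = +5 mm in the tote's frame, on top of the floor where the two walls meet. Axes as the tote's.
- spacer: Orange spacer ring, outside 46 mm, bore 27 mm, 30 mm high, 90 g, lying flat on the bench. Origin: centre of its underside; z along its bore. It goes over the post with 2 mm to spare at the post's edges and slides down it freely when let go.
- rivet1: Loose steel rivet head lying flat on the tote's floor: disc 20 mm across, 11 mm high, slightly domed, 25 g. Origin: centre of its underside. It starts away from the yellow corner and clear of where the spacer comes down. Begins to slide at a tote tilt of about 10 to 14 degrees; at 30 it also slides along a wall.
- rivet2: Another rivet head just like rivet1, in the same tote.
- rivet3: Another rivet head just like rivet1, in the same tote.
- rivet4: Another rivet head just like rivet1, in the same tote.
- paint_a: Bystander: blue paint bottle with a paper label, 36 mm across, 95 mm tall, standing on the bench beyond the tote. Origin: centre of its underside.
- paint_b: Bystander: red paint bottle, 36 mm across, 95 mm tall, standing on the bench. Origin: centre of its underside.
- brush_pot: Bystander: white pot 74 mm across and 85 mm tall with brushes standing up to 200 mm high. Origin: centre of its underside.
- gauntlet: Bystander: painted blue armour gauntlet, fixed to the bench, 260 x 125 x 100 mm. Origin: centre of its underside; x along it.
There are look-alikes about, which are no part of the job. Several things have the shape of the spacer; the one meant has the colours described above.

How it is judged (in metres and radians):
On the way:
1. the spacer is down on the tote's post while the tote stands level on the bench (x of spacer in the frame of tote between -0.012 and 0.012 m and y of spacer in the frame of tote between -0.012 and 0.012 m and z of spacer in the frame of tote below 0.015 m and angle between tote's own z axis and vertical below 0.06 rad and height (world z) of tote below 0.012 m), for 0.2 s.
At the end, for the whole second after the job is handed in: Spacer on the post at the tote's floor; all four rivet origins within 70 mm of the yellow corner; tote x and y both slope down at least 7 degrees; fingers hold the tote still, inner corner over 20 mm above the bench, leaning on no bystander (x of spacer in the frame of tote between -0.012 and 0.012 m and y of spacer in the frame of tote between -0.012 and 0.012 m and z of spacer in the frame of tote below 0.015 m and distance between each of rivet1, rivet2, rivet3, rivet4 and corner below 0.07 m and angle between tote's own x axis and vertical above 1.691 rad and angle between tote's own y axis and vertical above 1.691 rad and height (world z) of corner above 0.02 m and contact force between the fingers and tote above 2 N and linear speed of tote below 0.04 m/s and angular speed of tote below 1 rad/s and contact force between tote and paint_a below 0.3 N and contact force between tote and paint_b below 0.3 N and contact force between tote and brush_pot below 0.3 N and contact force between tote and gauntlet below 0.3 N); the arm keeps its last pose, push and grip.
It fails at once if a paint bottle or the brush pot was shifted or knocked over (distance of any of paint_a, paint_b, brush_pot from where it was at the start of the episode above 0.025 m or angle between any of paint_a, paint_b, brush_pot's own z axis and vertical above 0.4 rad).
It fails at once if a rivet was spilled out of the tote (distance between any of rivet1, rivet2, rivet3, rivet4 and tote above 0.15 m).
It also fails if it takes over 61 s, if anything falls off the work surface, if the arm or the gripper's body presses on something with over 40 N, if the wrist force passes 120 N, or if a joint passes its speed limit or range.

### The arm

A 6-joint arm with a two-finger parallel gripper is mounted at the origin on the work surface. World frame = base frame: x ahead of the robot, y to its left, z up, the work surface at z = 0. Lengths are in mm, angles in rad, forces in N, time in s.
With the tool pointing down it reaches from about 250 to 725 mm from the base axis. Payload 4 kg.
Tool frame: the origin (TCP) lies on the centre line of the jaws, within the pads' length; the fingertips stand 14 mm ahead of it and the grasp point (between the pads) lies 5 mm behind it; z points along the fingers, y is the direction in which the jaws open and shut (so a half turn about z gives the same grasp; the last joint's range is limited). The gripper opens to 85 mm and grips with 20 to 120 N. Pads are 22 mm wide; open, the fingers measure 114 mm over their backs; the gripper's body (76 mm by 85 mm) begins 54 mm behind the grasp point. The pads swing forward as they close: fully open they stand 13 mm farther back than shut.
Start: joints at [-1.147, 0.241, 0.005, 1.335, 0, 1.571], TCP at [205.612, -455.767, 245.306] pointing down, gripper open.
Joint ranges: [-2.72, 2.72], [-1.05, 1.87], [-1.09, 1.28], [-1.99, 2.15], [-1.42, 1.44], [-3.14, 3.14]. Speed limits (rad/s): [2.79, 2.79, 3.14, 3.14, 3.14, 3.14].

### API

Orientations are given as a rotation vector (axis times angle).
In Python, from bench import bot, get_image, camera_params, order gives the robot as it stands.
- The arm moves only by the tool send_rows, never from a script. Its argument "steps" is a list of rows, each a list of 3 entries, a list of its own where there are three numbers: the shift along the world's x, y, z in mm, then the turn about the world's z in units of 6 degrees (1.0 is 6 degrees), then the finger opening in mm, from 0 to 85.4. In form: [[[x, y, z], yaw, fingers], ...]. A call has 1 to 20 rows; each row shifts and turns the pose as measured when the row begins; what a row does not reach is not made up. A row lasts 1/8 s, in which the tool goes at most 62.5 mm and 10.7 degrees, less where a joint would pass 70% of its speed; a pose out of reach is approached as far as the arm can. A call is refused whole if a number of a shift passes 62.5 or a number of a turn 1, either way. A call with a gripper value outside its range is refused whole. The fingers move at their own pace and stop on an object; "grip_force" is the grip in N (left out, the last holds). Time passes only in rows, so rows that do not move let the fingers close. It gives the time, the measured TCP pose, the force and the opening at its end, in the units of the state.
- bot.get_state(): the state, without advancing time (a new reading comes with each control period).
- get_image(name): name is "side" or "top" or "wrist"; returns the picture (384x512x3 uint8, red, green, blue); there is no depth.
- camera_params(name): a dict with "fx", "fy", "cx", "cy" (pixels), "R" (3x3) and "t" (3): a world point X has camera coordinates R X + t; the wrist camera has in their place "hand_eye" (4x4, takes a point from camera to tool coordinates, whose origin is the TCP and whose axes are the flange's). Camera axes: x right, y down, z forward; pixel columns grow to the right and rows downward; lengths in mm; the calibration is good to about 2 mm. A picture is of the moment at which its call begins: read the wrist's pose just before it. camera_params takes no time and is no camera call.
- order.sign_off(): hands the job in, once; it reports no verdict.
The state is a dict: "clock": time; "q": joint angles; "joint_velocities": joint speeds; "effort": joint torques, N m; "position": TCP position; "orientation": TCP orientation; "ft_force": force on the tool from outside, world axes, zero at the start; "ft_torque": the same for the moment, N m; "gripper_width": opening from 0.0 (shut) to 1.0 (fully open).
Only numpy, scipy, OpenCV 4.12 (cv2) and the standard library are available. Lean on these libraries where they do the work, as an engineer would, in place of code of your own. Each camera call takes 0.05 s, during which the arm holds its last target.

## Working session

There is one attempt and no reset: what is moved stays moved. The work goes in short steps, Python scripts to look and compute and a tool call to move; the robot and the scene stay as the last step left them, time stands still between calls to the robot, and variables do not carry over. Pictures are saved under pics/ and viewed, and the job is handed in when it is done.

Besides the shell and the picture viewer there is one more tool, called after "Emit:" as a command line: name --argument value ..., lists and objects as JSON in quotes. send_rows: Moves the arm, as the interface text tells. Its arguments: {"type":"object","properties":{"steps":{"type":"array","items":{"type":"array"}},"grip_force":{"type":"number"}},"required":["steps"]}

```bash
mkdir -p pics; ls -la
cat > h.py <<'E'
import numpy as np, cv2
from bench import bot, get_image, camera_params, order
def snap(n,f):
    im=get_image(n); cv2.imwrite('pics/'+f,cv2.cvtColor(im,cv2.COLOR_RGB2BGR)); return im
def ray_z(n,u,v,z):
    c=camera_params(n);R=np.array(c['R']);t=np.array(c['t']).ravel()
    d=R.T@np.array([(u-c['cx'])/c['fx'],(v-c['cy'])/c['fy'],1.]);o=-R.T@t
    return o+d*(z-o[2])/d[2]
def proj(n,X):
    c=camera_params(n);p=np.array(c['R'])@np.array(X)+np.array(c['t']).ravel()
    return c['fx']*p[0]/p[2]+c['cx'],c['fy']*p[1]/p[2]+c['cy']
E
python3 - <<'E'
from h import *
print(bot.get_state())
for n in('side','top','wrist'): snap(n,n+'0.png'); print(camera_params(n))
E
```

```text
total 12
drwxr-xr-x  3 agent agent 4096 Dec  5 23:40 .
drwxr-xr-x 23 root  root  4096 Dec  5 23:40 ..
drwxr-xr-x  2 agent agent 4096 Dec  5 23:40 pics
{'clock': 0.0, 'q': array([-1.14701981e+00,  2.41439622e-01,  3.74024630e-03,  1.33517394e+00,
       -3.96665127e-06,  1.57081787e+00]), 'joint_velocities': array([ 0.00035762,  0.00012672, -0.00070328, -0.00059214, -0.00208059,
       -0.00116861]), 'effort': array([ 1.60889682e-03, -3.72312176e+01,  2.52411675e+01,  1.69993518e-02,
        2.18350037e-04, -1.01863872e-06]), 'position': array([ 205.36121268, -455.23824962,  244.40571237]), 'orientation': array([-3.06935537e+00, -6.60236802e-01,  6.91810267e-04]), 'ft_force': array([ 0.33459807, -0.67687987, -0.71832816]), 'ft_torque': array([0.03319064, 0.01128253, 0.0604562 ]), 'gripper_width': 1.0034535831395155}
{'fx': 379.43876465635367, 'fy': 379.43876465635367, 'cx': 251.75390647482448, 'cy': 189.59223983018163, 'R': array([[-0.85253088, -0.52265586, -0.00468561],
       [-0.27925039,  0.463041  , -0.84119692],
       [ 0.44182613, -0.71583789, -0.5407086 ]]), 't': array([534.52728578, 185.58522093, 881.45864034])}
{'fx': 391.1423165186978, 'fy': 391.1423165186978, 'cx': 255.59336164686425, 'cy': 192.15712124972939, 'R': array([[ 0.01429102, -0.99989541, -0.00222187],
       [-0.99868768, -0.01416439, -0.04921681],
       [ 0.04918019,  0.00292232, -0.99878565]]), 't': array([  36.2838669 ,  600.51959056, 1217.67093692])}
{'fx': 333.0088918409785, 'fy': 333.0088918409785, 'cx': 257.76323811142476, 'cy': 196.94486510170594, 'hand_eye': array([[-9.73547821e-05, -9.52849514e-01, -3.03443231e-01,
         7.70903041e+01],
       [ 9.99999525e-01,  2.01529424e-04, -9.53660915e-04,
        -3.40215697e-01],
       [ 9.69848079e-04, -3.03443180e-01,  9.52849041e-01,
        -1.28879966e+02],
       [ 0.00000000e+00,  0.00000000e+00,  0.00000000e+00,
         1.00000000e+00]])}
```

View pics/top0.png

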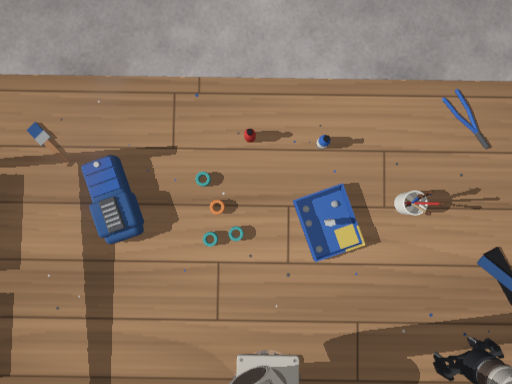

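View pics/side0.png

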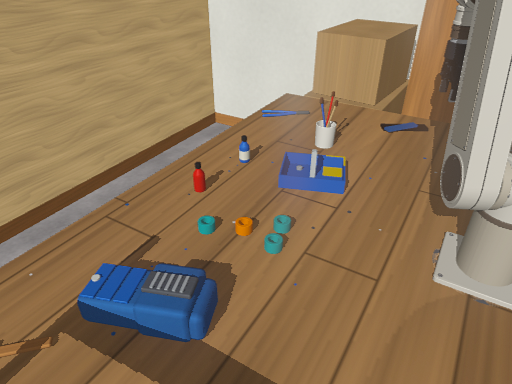

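View pics/wrist0.png

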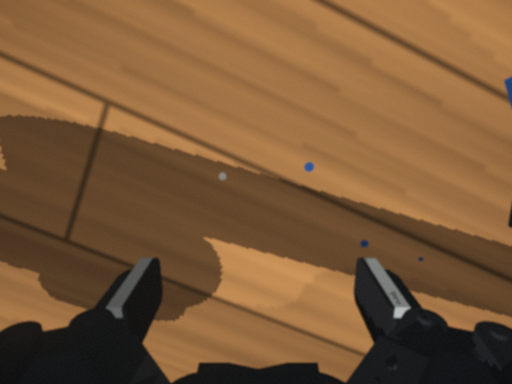

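Run:
```python
import cv2
im=cv2.imread('pics/top0.png')
a=cv2.resize(im[160:260,180:280],None,fx=4,fy=4,interpolation=cv2.INTER_CUBIC)
b=cv2.resize(im[175:275,285:385],None,fx=4,fy=4,interpolation=cv2.INTER_CUBIC)
cv2.imwrite('pics/crop0.png',cv2.hconcat([a,b]))
```

```text
(no output)
```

View pics/crop0.png

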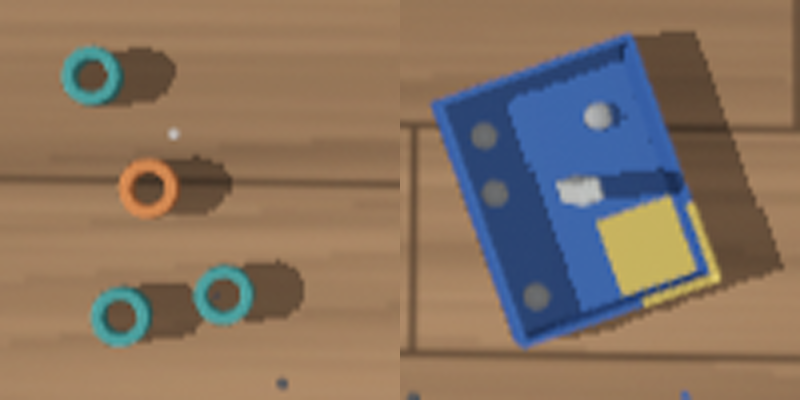

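```bash
python3 - <<'E'
from h import *
np.set_printoptions(precision=1,suppress=True)
for n,p in dict(orange=(217.25,207),t1=(203,179),t2=(210,239.2),t3=(235.9,233.7)).items(): print(n,ray_z('top',*p,30))
c=[ray_z('top',285+(a-400)/4,175+b/4,45) for a,b in((434,102),(632,38),(719,282),(523,347))]
c=np.array(c);print(c,c.mean(0));print([np.linalg.norm(c[i]-c[i-1]) for i in range(4)])
m=c.mean(0)
ex=(c[2]+c[3]-c[0]-c[1]); ey=(c[1]+c[2]-c[0]-c[3])
print('x yaw',np.degrees(np.arctan2(ex[1],ex[0])),'y yaw',np.degrees(np.arctan2(ey[1],ey[0])), 'proj post top',proj('top',[m[0],m[1],100]),proj('side',[m[0],m[1],100]))
for p in((250,135),(323.5,141)):print(ray_z('top',*p,95))
print(ray_z('top',404,204,85))
# side check of orange
print(ray_z('side',243.5,221,30), proj('side',ray_z('top',217.25,207,30)))
E
python3 - <<'E'
import cv2
im=cv2.imread('pics/side0.png')
a=cv2.resize(im[200:260,180:300],None,fx=5,fy=5,interpolation=cv2.INTER_CUBIC)
b=cv2.resize(im[140:200,260:380],None,fx=5,fy=5,interpolation=cv2.INTER_CUBIC)
cv2.imwrite('pics/crop1.png',cv2.vconcat([a,b]))
E
```

```text
orange [551.3 163.2  30. ]
t1 [637.9 209.4  30. ]
t2 [451.5 183.8  30. ]
t3 [469.6 103.9  30. ]
[[ 574.5  -72.    45. ]
 [ 625.8 -223.7   45. ]
 [ 440.2 -290.6   45. ]
 [ 388.8 -141.5   45. ]] [ 507.3 -182.    45. ]
[np.float64(198.22409900721507), np.float64(160.17028507344088), np.float64(197.3156630904119), np.float64(157.72830243710607)]
x yaw -159.81587907851662 y yaw -71.13896257537641 proj post top (np.float64(332.7281580564362), np.float64(223.48971976290588)) (np.float64(314.88667883341657), np.float64(149.63087181003675))
[765.5  63.6  95. ]
[ 750.6 -154.5   95. ]
[ 567.6 -395.8   85. ]
[551.7 163.7  30. ] (np.float64(243.73364256711815), np.float64(220.94993763448787))
```

View pics/crop1.png

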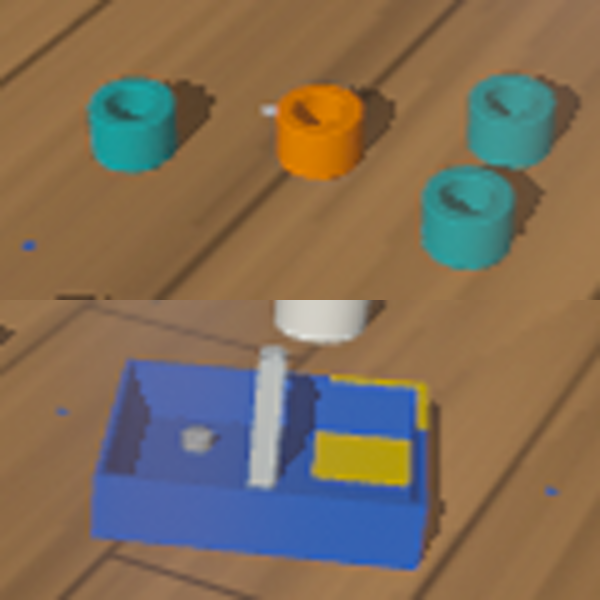

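```bash
cat >> h.py <<'E'
from scipy.spatial.transform import Rotation as Ro
def st():
    s=bot.get_state();R=Ro.from_rotvec(s['orientation']).as_matrix()
    print('t%.2f'%s['clock'],'q',np.round(s['q'],3),'p',np.round(s['position'],1),'yaw_y %.1f'%np.degrees(np.arctan2(R[1,1],R[0,1])),'z',np.round(R[:,2],3),'F',np.round(s['ft_force'],1),'T',np.round(s['ft_torque'],2),'w %.1f'%(s['gripper_width']*85.4)); return s,R
E
python3 - <<'E'
from h import *
s,R=st();print(R)
E
```

```text
t0.15 q [-1.147  0.241  0.004  1.335 -0.     1.571] p [ 205.4 -455.3  244.6] yaw_y -65.7 z [-0.001  0.002 -1.   ] F [0.2 0.4 0.8] T [ 0.   -0.03 -0.  ] w 85.3
[[ 9.11522432e-01  4.11249739e-01 -7.13700210e-04]
 [ 4.11250357e-01 -9.11521175e-01  1.51388730e-03]
 [-2.79670992e-05 -1.67345170e-03 -9.99998599e-01]]
```

Emit:
send_rows --steps '[[[29, 52, 0], 0.3, 85], [[29, 52, 0], 0.3, 85], [[29, 52, 0], 0.3, 85], [[29, 52, 0], 0.3, 85], [[29, 52, 0], 0.3, 85], [[29, 52, 0], 0.3, 85], [[29, 52, 0], 0, 85], [[29, 52, 0], 0, 85], [[29, 52, 0], 0, 85], [[29, 52, 0], 0, 85], [[0, 0, 0], 0, 85]]' --grip_force 60

```text
clock: 1.52
position: [500.3, 81.8, 241.4]
orientation: [-2.994, -0.949, -0.0]
ft_force: [-0.2, -0.1, -0.2]
gripper_width: 0.992
```

```bash
python3 -c "
from h import *
st()"
```

```text
t1.52 q [1.610e-01 2.560e-01 1.500e-02 1.330e+00 1.000e-03 2.689e+00] p [500.3  81.8 241.4] yaw_y -54.8 z [-0.     0.001 -1.   ] F [-0.2 -0.1 -0.2] T [-0.01  0.01 -0.03] w 84.7
```

Emit:
send_rows --steps '[[[26, 41, -40], 0, 85], [[25, 41, -40], 0, 85], [[0, 0, -50], 0, 85], [[0, 0, 0], 0, 85]]'

```text
clock: 2.02
position: [549.9, 160.5, 110.9]
orientation: [2.995, 0.946, -0.001]
ft_force: [-0.1, -0.4, 0.4]
gripper_width: 0.995
```

```bash
python3 -c "
from h import *
s,R=st();snap('wrist','w1.png')
c=camera_params('wrist');H=np.array(c['hand_eye'])
def wp(X,s,R):
    p=R.T@(np.array(X)-s['position']); p=np.linalg.inv(H)@np.r_[p,1]; return c['fx']*p[0]/p[2]+c['cx'],c['fy']*p[1]/p[2]+c['cy']
print(wp([551.5,163.5,30],s,R))
"
```

```text
t2.02 q [ 2.850e-01  4.720e-01 -2.100e-02  1.078e+00 -1.000e-03  2.814e+00] p [549.9 160.5 110.9] yaw_y -54.9 z [-0.    -0.001 -1.   ] F [-0.1 -0.4  0.4] T [-0.   -0.   -0.04] w 85.0
(np.float64(256.2821744646715), np.float64(207.30791350411448))
```

View pics/w1.png

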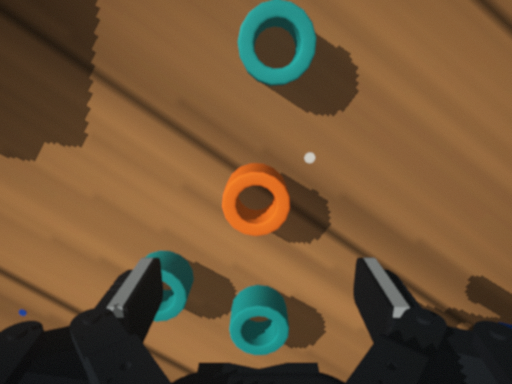

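Emit:
send_rows --steps '[[[1.5, 3, -45], 0, 85], [[0, 0, -40], 0, 75], [[0, 0, -5], 0, 70], [[0, 0, 0], 0, 30], [[0, 0, 0], 0, 30], [[0, 0, 0], 0, 30], [[0, 0, 0], 0, 30], [[0, 0, 0], 0, 30]]' --grip_force 40

```text
clock: 3.08
position: [565.9, 163.4, 41.2]
orientation: [2.996, 0.936, 0.056]
ft_force: [0.6, 0.7, -0.8]
gripper_width: 0.505
```

```bash
python3 -c "
from h import *
s,R=st()"
```

```text
t3.08 q [ 2.820e-01  5.500e-01 -9.600e-02  8.890e-01 -1.000e-03  2.818e+00] p [565.9 163.4  41.2] yaw_y -55.3 z [ 0.035  0.009 -0.999] F [ 0.6  0.7 -0.8] T [0.03 0.01 0.03] w 43.1
```

```bash
python3 -c "
from h import *
snap('wrist','w2.png');a=snap('side','s2.png');b=snap('top','t2.png')
a=cv2.resize(a[170:270,170:310],None,fx=4,fy=4);cv2.imwrite('pics/s2c.png',a[:,:,::-1])
"
```

```text
(no output)
```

View pics/w2.png

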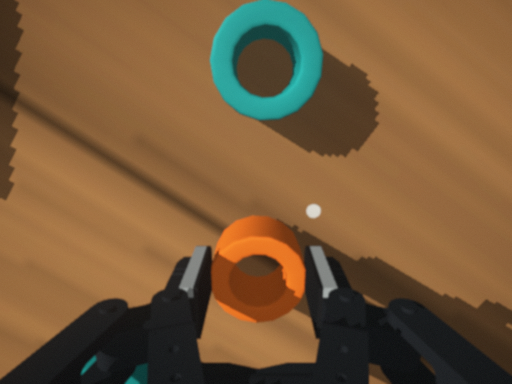

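View pics/s2c.png

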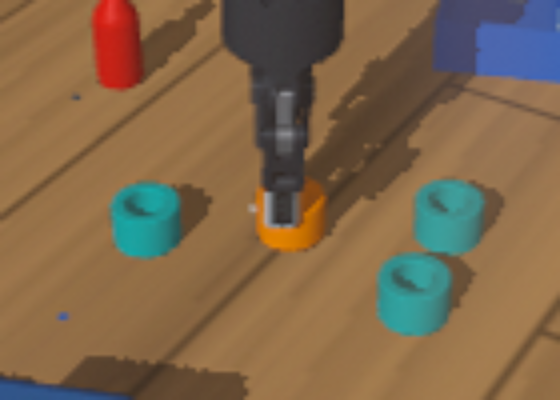

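Emit:
send_rows --steps '[[[0, 0, 0], 0, 30]]'

```text
clock: 3.35
position: [565.4, 163.3, 40.5]
orientation: [2.996, 0.936, 0.054]
ft_force: [0.3, 0.1, -0.5]
gripper_width: 0.504
```

```bash
python3 -c "
from h import *
s,R=st()"
```

```text
t3.35 q [ 2.820e-01  5.510e-01 -9.700e-02  8.890e-01 -1.000e-03  2.818e+00] p [565.4 163.3  40.5] yaw_y -55.3 z [ 0.033  0.008 -0.999] F [ 0.3  0.1 -0.5] T [0.06 0.04 0.01] w 43.0
```

Emit:
send_rows --steps '[[[0, 0, 0], 0, 50], [[0, 0, 0], 0, 70], [[0, 0, 0], 0, 75], [[0, 0, 10], 0, 75], [[0, 0, 30], 0, 75], [[0, 0, 0], 0, 75]]'

```text
clock: 4.1
position: [565.9, 163.5, 82.8]
orientation: [2.996, 0.936, 0.055]
ft_force: [0.4, 0.4, 0.2]
gripper_width: 0.882
```

```bash
python3 -c "
from h import *
s,R=st();snap('wrist','w3.png');a=snap('side','s3.png');b=snap('top','t3.png')
cv2.imwrite('pics/t3c.png',cv2.resize(b[150:260,180:290],None,fx=4,fy=4)[:,:,::-1])
"
```

```text
t4.10 q [ 2.820e-01  5.040e-01 -5.000e-02  9.810e-01 -1.000e-03  2.818e+00] p [565.9 163.5  82.8] yaw_y -55.3 z [ 0.034  0.009 -0.999] F [0.4 0.4 0.2] T [-0.06  0.02 -0.05] w 75.3
```

View pics/w3.png

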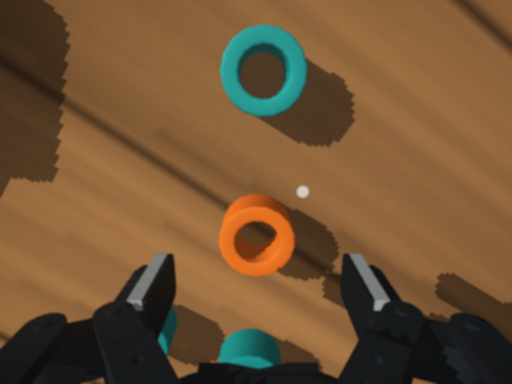

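View pics/s3.png

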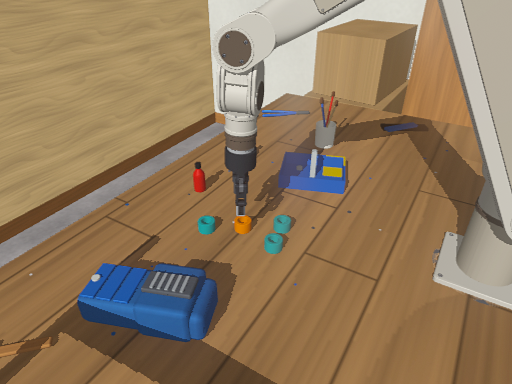

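```bash
cat >> h.py <<'E'
def wray(u,v,z,s,R):
    c=camera_params('wrist');H=np.array(c['hand_eye'])
    d=R@H[:3,:3]@np.array([(u-c['cx'])/c['fx'],(v-c['cy'])/c['fy'],1.]);o=R@H[:3,3]+s['position']
    return o+d*(z-o[2])/d[2]
def wp(X,s,R):
    c=camera_params('wrist');H=np.array(c['hand_eye'])
    p=R.T@(np.array(X)-s['position']); p=np.linalg.inv(H)@np.r_[p,1]; return c['fx']*p[0]/p[2]+c['cx'],c['fy']*p[1]/p[2]+c['cy']
E
python3 -c "
from h import *
s,R=st();print(wray(257,243,30,s,R), ray_z('side',243,219.5,30))
print(R)
im=cv2.imread('pics/s3.png');cv2.imwrite('pics/s3c.png',cv2.resize(im[190:250,190:300],None,fx=6,fy=6))
"
```

```text
t4.25 q [ 2.820e-01  5.070e-01 -5.500e-02  9.800e-01 -1.000e-03  2.818e+00] p [563.1 162.7  79.1] yaw_y -55.3 z [ 0.027  0.007 -1.   ] F [-0.6 -0.2  0.4] T [0.01 0.04 0.  ] w 75.1
[557.40841559 159.43587064  30.        ] [556.3459045  158.97974025  30.        ]
[[ 0.82164451  0.56934547  0.02731366]
 [ 0.56939847 -0.82203552  0.0065562 ]
 [ 0.02618554  0.01016549 -0.99960541]]
```

View pics/t3c.png

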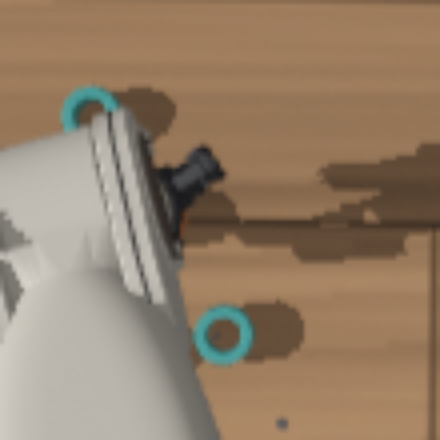

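View pics/s3c.png

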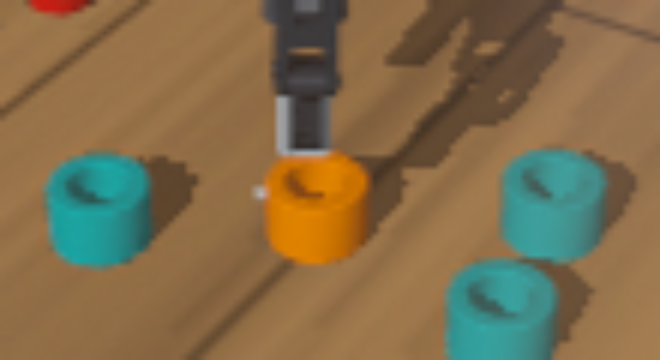

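Emit:
send_rows --steps '[[[-6, -3, 0], 0, 75], [[0, 0, 0], 0, 75], [[0, 0, -12], 0, 70], [[0, 0, -12], 0, 70], [[0, 0, -8], 0, 70], [[0, 0, 0], 0, 70]]'

```text
clock: 5.0
position: [553.9, 158.6, 41.2]
orientation: [2.997, 0.937, 0.033]
ft_force: [-0.4, 0.3, -0.5]
gripper_width: 0.82
```

```bash
python3 -c "
from h import *
s,R=st()"
```

```text
t5.00 q [ 2.800e-01  5.380e-01 -1.180e-01  8.940e-01 -1.000e-03  2.815e+00] p [553.9 158.6  41.2] yaw_y -55.3 z [ 0.021  0.005 -1.   ] F [-0.4  0.3 -0.5] T [-0.03  0.03  0.07] w 70.1
```

Emit:
send_rows --steps '[[[2.5, 1, -5], 0, 68], [[0, 0, -5], 0, 66], [[0, 0, -3], 0, 64], [[0, 0, 0], 0, 60]]'

```text
clock: 5.5
position: [557.3, 159.9, 27.7]
orientation: [2.997, 0.937, 0.035]
ft_force: [-0.2, -0.4, 0.7]
gripper_width: 0.703
```

```bash
python3 -c "
from h import *
s,R=st();snap('wrist','w4.png')"
```

```text
t5.50 q [ 2.800e-01  5.600e-01 -1.210e-01  8.670e-01 -1.000e-03  2.816e+00] p [557.3 159.9  27.7] yaw_y -55.3 z [ 0.022  0.005 -1.   ] F [-0.2 -0.4  0.7] T [ 0.03 -0.01  0.01] w 60.1
```

View pics/w4.png

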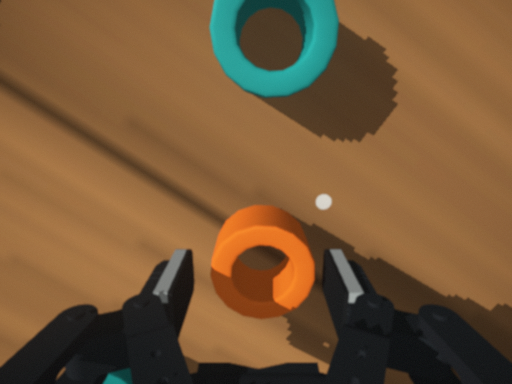

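```bash
python3 -c "
from h import *
s,R=st();print(wray(263,272,30,s,R)); X=s['position']+R[:,2]*(30-s['position'][2])/R[2,2]; print(wp(X,s,R)); print(R.T@(wray(263,272,30,s,R)-s['position']))"
```

```text
t5.55 q [ 2.800e-01  5.590e-01 -1.210e-01  8.680e-01 -1.000e-03  2.816e+00] p [557.4 160.   27.9] yaw_y -55.3 z [ 0.022  0.005 -1.   ] F [-0.2 -1.9  0.7] T [ 0.02 -0.02 -0.02] w 59.8
[560.64527486 160.1879133   30.        ]
(np.float64(259.0507591405921), np.float64(277.93262031822576))
[ 2.86207539  1.69816562 -2.01779363]
```

Emit:
send_rows --steps '[[[2, 1.5, -1], 0, 58], [[0, 0, 0], 0, 52], [[0, 0, 0], 0, 46], [[0, 0, 0], 0, 42], [[0, 0, 0], 0, 40], [[0, 0, 0], 0, 40]]'

```text
clock: 6.3
position: [560.1, 161.5, 27.9]
orientation: [2.996, 0.936, 0.038]
ft_force: [0.5, 0.8, 0.7]
gripper_width: 0.517
```

```bash
python3 -c "
from h import *
s,R=st();snap('wrist','w5.png')"
```

```text
t6.30 q [ 2.820e-01  5.630e-01 -1.140e-01  8.690e-01 -2.000e-03  2.817e+00] p [560.1 161.5  27.9] yaw_y -55.3 z [ 0.024  0.005 -1.   ] F [0.5 0.8 0.7] T [-0.1   0.08  0.02] w 44.2
```

View pics/w5.png

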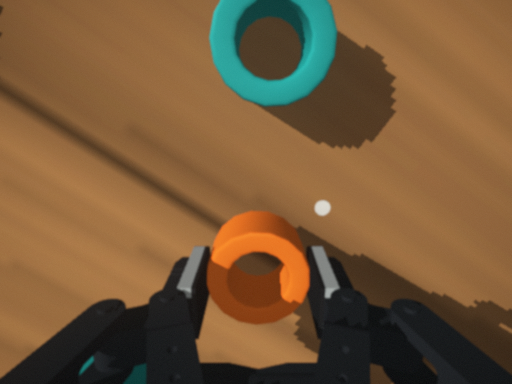

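Emit:
send_rows --steps '[[[0, 0, 10], 0, 40], [[0, 0, 25], 0, 40], [[0, 0, 35], 0, 40], [[0, 0, 35], 0, 40], [[0, 0, 30], 0, 40], [[0, 0, 20], 0, 40], [[0, 0, 0], 0, 40]]'

```text
clock: 7.22
position: [558.0, 161.5, 188.9]
orientation: [2.997, 0.937, 0.035]
ft_force: [1.0, 0.1, -0.7]
gripper_width: 0.522
```

```bash
python3 -c "
from h import *
s,R=st();snap('wrist','w6.png');s,R=st()"
```

```text
t7.22 q [ 2.820e-01  4.120e-01  9.800e-02  1.235e+00 -1.000e-03  2.817e+00] p [558.  161.5 188.9] yaw_y -55.3 z [ 0.021  0.006 -1.   ] F [ 1.   0.1 -0.7] T [0.02 0.03 0.01] w 44.6
t7.28 q [ 2.820e-01  4.130e-01  9.700e-02  1.235e+00 -1.000e-03  2.817e+00] p [557.3 161.3 187.7] yaw_y -55.3 z [ 0.019  0.005 -1.   ] F [-0.1 -0.1 -0.2] T [0.08 0.01 0.02] w 44.5
```

View pics/w6.png

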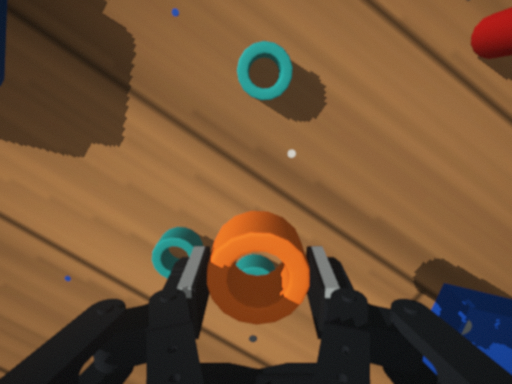

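Emit:
send_rows --steps '[[[-4, -25, 0], 1, 40], [[-6, -43, 0], 1, 40], [[-6, -43, 0], 1, 40], [[-6, -43, 0], 1, 40], [[-6, -43, 0], 1, 40], [[-6, -43, 0], 1, 40], [[-6, -43, 0], 1, 40], [[-5, -30, 0], 1, 40], [[-2, -10, 0], 1, 40], [[0, 0, 0], 1, 40], [[0, 0, 0], 1, 40], [[0, 0, 0], 1, 40], [[0, 0, 0], 0.5, 40], [[0, 0, 0], 0, 40]]'

```text
clock: 9.02
position: [494.1, -169.4, 164.7]
orientation: [-1.733, -2.58, 0.015]
ft_force: [0.2, -0.7, -1.1]
gripper_width: 0.523
```

```bash
python3 -c "
from h import *
s,R=st();snap('wrist','w7.png');s,R=st()"
```

```text
t9.03 q [-3.300e-01  3.590e-01 -4.700e-02  1.199e+00 -1.000e-03  8.530e-01] p [ 494.1 -169.4  164.7] yaw_y 22.2 z [-0.033  0.011 -0.999] F [ 0.2 -0.7 -1.1] T [-0.05  0.    0.01] w 44.7
t9.07 q [-3.300e-01  3.590e-01 -4.800e-02  1.199e+00 -1.000e-03  8.530e-01] p [ 494.1 -169.3  164.6] yaw_y 22.2 z [-0.033  0.011 -0.999] F [ 0.3 -1.3 -1.9] T [-0.03 -0.06  0.01] w 44.8
```

View pics/w7.png

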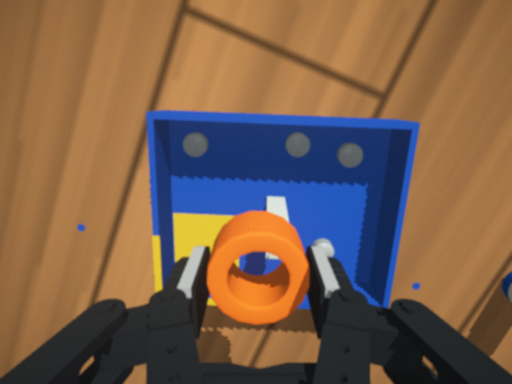

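```bash
python3 -c "
from h import *
s,R=st()
a=np.radians(-160.2);ex=np.array([np.cos(a),np.sin(a)]);ey=np.array([-ex[1],ex[0]])
def T(x,y,z): return np.r_[np.array([507,-182])+x*ex+y*ey,z]
for n,P in dict(base=(0,0,5),basey=(0,-8,5),base1=(8,-8,5),base2=(-8,-8,5),top=(0,0,100),c1=(100,-80,45),c2=(-100,-80,45)).items(): print(n,np.round(wp(T(*P),s,R),1))
print('ring bottom',wp(s['position']+28*R[:,2],s,R), s['position']+28*R[:,2])
im=cv2.imread('pics/w7.png');cv2.imwrite('pics/w7c.png',cv2.resize(im[100:330,140:430],None,fx=2.5,fy=2.5))
"
```

```text
t9.07 q [-3.300e-01  3.590e-01 -4.800e-02  1.199e+00 -1.000e-03  8.530e-01] p [ 494.1 -169.3  164.6] yaw_y 22.2 z [-0.033  0.011 -0.999] F [ 0.3 -1.3 -1.9] T [-0.03 -0.06  0.01] w 44.8
base [271.  204.1]
basey [271.5 195.7]
base1 [262.6 195.3]
base2 [280.3 196.1]
top [272.6 248.9]
c1 [141.3 110.1]
c2 [415.2 122.4]
ring bottom (np.float64(258.86513067054364), np.float64(248.6292125704072)) [ 493.12342354 -169.0414065   136.63836229]
```

View pics/w7c.png

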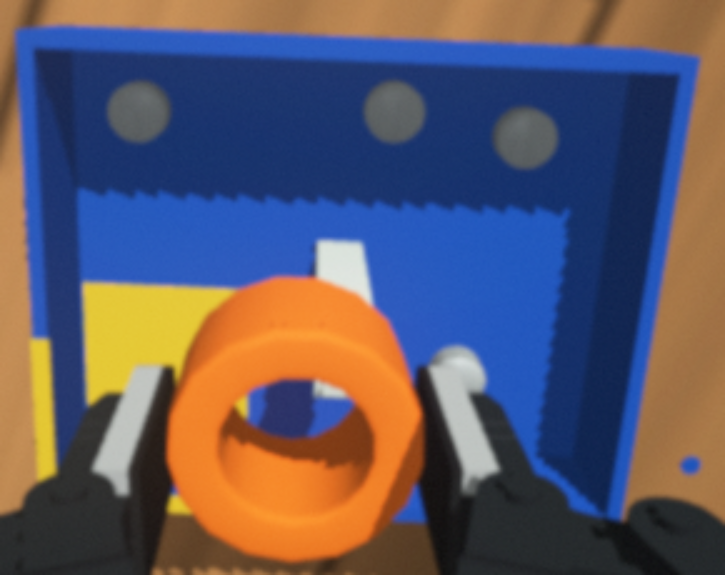

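Emit:
send_rows --steps '[[[8, -6, 1], -0.4, 40], [[8, -5, 1], 0, 40], [[0, 0, 0], 0, 40]]'

```text
clock: 9.45
position: [511.3, -181.2, 166.0]
orientation: [-1.792, -2.539, 0.014]
ft_force: [0.1, -0.1, -0.9]
gripper_width: 0.524
```

```bash
cat >> h.py <<'E'
def T(x,y,z,c=(510,-180.8),yaw=-160.2):
    a=np.radians(yaw);ex=np.array([np.cos(a),np.sin(a)]);ey=np.array([-ex[1],ex[0]])
    return np.r_[np.array(c)+x*ex+y*ey,z]
E
python3 -c "
from h import *
snap('wrist','w8.png');s,R=st()
for n,P in dict(base1=(8,-8,5),base2=(-8,-8,5),top=(0,0,100),t1=(6,-6,100),t2=(-6,-6,100),t3=(6,6,100),t4=(-6,6,100),c1=(100,-80,45),c2=(-100,-80,45)).items(): print(n,np.round(wp(T(*P),s,R),1))
print('ring bottom',wp(s['position']+28*R[:,2],s,R), s['position']+28*R[:,2])
im=cv2.imread('pics/w8.png');cv2.imwrite('pics/w8c.png',cv2.resize(im[130:330,150:400],None,fx=3,fy=3))
"
```

```text
t9.50 q [-3.410e-01  3.960e-01  1.100e-02  1.222e+00  1.000e-03  8.880e-01] p [ 510.8 -181.   165.9] yaw_y 19.6 z [-0.034  0.013 -0.999] F [-0.9 -0.7 -1.2] T [-0.05 -0.01  0.01] w 44.6
base1 [253.7 177. ]
base2 [271.5 177. ]
top [260.4 223. ]
t1 [250.8 213.9]
t2 [270.1 214.1]
t3 [251.  231.8]
t4 [269.9 232. ]
c1 [124.6  92.4]
c2 [402.3  91.1]
ring bottom (np.float64(258.906441751799), np.float64(248.5828831261628)) [ 509.90128485 -180.62506261  137.93585189]
```

View pics/w8c.png

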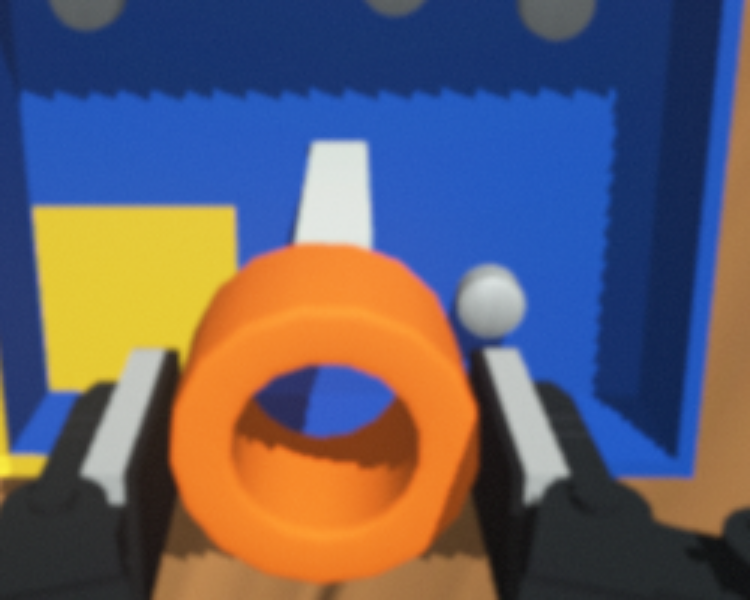

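Emit:
send_rows --steps '[[[0, 0, -10], 0, 40], [[0, 0, -10], 0, 40], [[0, 0, -6], 0, 40], [[0, 0, 0], 0, 40]]'

```text
clock: 10.0
position: [509.8, -180.5, 137.3]
orientation: [-1.79, -2.537, 0.015]
ft_force: [-0.6, 0.1, -1.4]
gripper_width: 0.522
```

```bash
python3 -c "
from h import *
s,R=st()
print('ring bottom', s['position']+28*R[:,2])
"
```

```text
t10.00 q [-3.410e-01  4.180e-01 -3.400e-02  1.157e+00  1.000e-03  8.890e-01] p [ 509.8 -180.5  137.3] yaw_y 19.6 z [-0.036  0.013 -0.999] F [-0.6  0.1 -1.4] T [0.   0.   0.05] w 44.6
ring bottom [ 508.75602135 -180.11630316  109.30442673]
```

Emit:
send_rows --steps '[[[1.4, -0.7, 0], 0, 40], [[0, 0, -7], 0, 40], [[0.4, 0, -7], 0, 40], [[0.4, 0, -7], 0, 40], [[0.4, 0, -7], 0, 40], [[0, 0, 0], 0, 40]]'

```text
clock: 10.75
position: [512.6, -181.2, 107.4]
orientation: [-1.79, -2.537, 0.015]
ft_force: [-0.9, 0.5, -0.2]
gripper_width: 0.522
```

```bash
python3 -c "
from h import *
s,R=st()
print('ring bottom', s['position']+28*R[:,2])
snap('wrist','w9.png');a=snap('side','s9.png')
cv2.imwrite('pics/s9c.png',cv2.resize(a[100:210,250:370],None,fx=5,fy=5)[:,:,::-1])
"
```

```text
t10.75 q [-3.40e-01  4.50e-01 -6.80e-02  1.09e+00  1.00e-03  8.89e-01] p [ 512.6 -181.2  107.4] yaw_y 19.6 z [-0.035  0.013 -0.999] F [-0.9  0.5 -0.2] T [-0.02 -0.03  0.02] w 44.5
ring bottom [ 511.64019276 -180.81247456   79.44520727]
```

View pics/s9c.png

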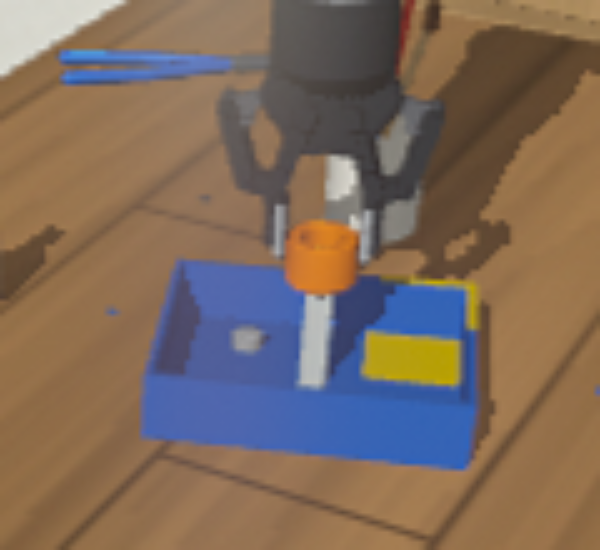

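View pics/w9.png

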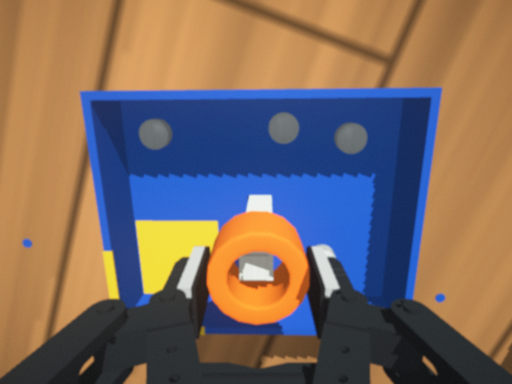

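Emit:
send_rows --steps '[[[0, 0, 0], 0, 50], [[0, 0, 0], 0, 55], [[0, 0, 0], 0, 60], [[0, 0, 0], 0, 60], [[0, 0, 0], 0, 60]]'

```text
clock: 11.48
position: [514.3, -181.8, 109.8]
orientation: [-1.793, -2.541, 0.013]
ft_force: [0.5, -0.0, 0.2]
gripper_width: 0.705
```

```bash
python3 -c "
from h import *
s,R=st()
snap('wrist','w10.png');a=snap('side','s10.png')
cv2.imwrite('pics/s10c.png',cv2.resize(a[100:210,250:370],None,fx=5,fy=5)[:,:,::-1])
"
```

```text
t11.47 q [-3.400e-01  4.470e-01 -6.500e-02  1.091e+00  1.000e-03  8.890e-01] p [ 514.3 -181.8  109.8] yaw_y 19.6 z [-0.031  0.012 -0.999] F [ 0.5 -0.   0.2] T [-0.04  0.02  0.  ] w 60.2
```

View pics/s10c.png

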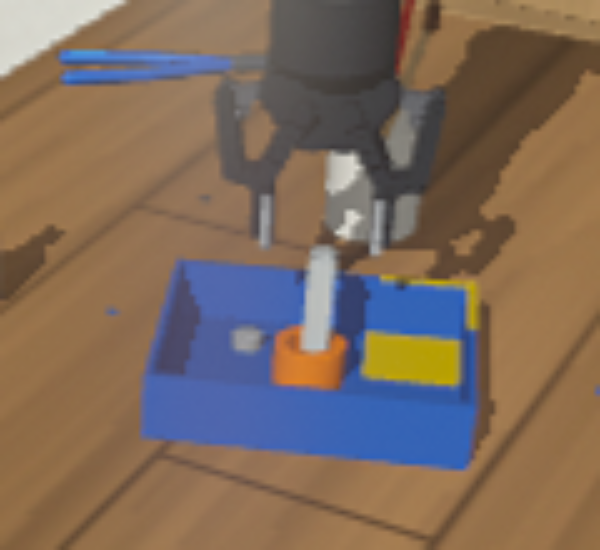

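View pics/w10.png

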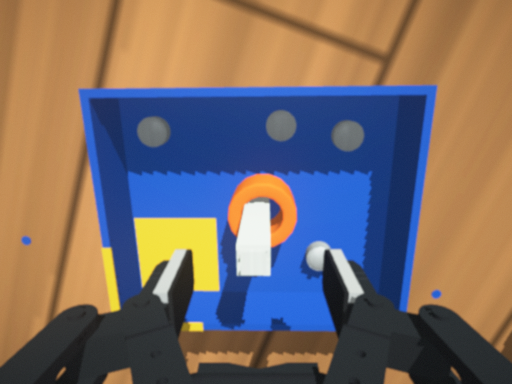

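Emit:
send_rows --steps '[[[-3.5, 0.8, -4], 0, 60], [[0, 0, -8], 0, 55], [[0, 0, -8], 0, 50], [[0, 0, -8], 0, 45], [[0, 0, -5], 0, 45], [[0, 0, 0], 0, 45]]' --grip_force 80

```text
clock: 12.32
position: [509.6, -180.6, 73.3]
orientation: [-1.792, -2.539, 0.014]
ft_force: [1.1, -0.3, -0.3]
gripper_width: 0.526
```

```bash
python3 -c "
from h import *
s,R=st()
snap('wrist','w11.png')
"
```

```text
t12.32 q [-3.410e-01  4.780e-01 -1.220e-01  1.005e+00  1.000e-03  8.880e-01] p [ 509.6 -180.6   73.3] yaw_y 19.6 z [-0.033  0.012 -0.999] F [ 1.1 -0.3 -0.3] T [0.05 0.02 0.02] w 44.9
```

View pics/w11.png

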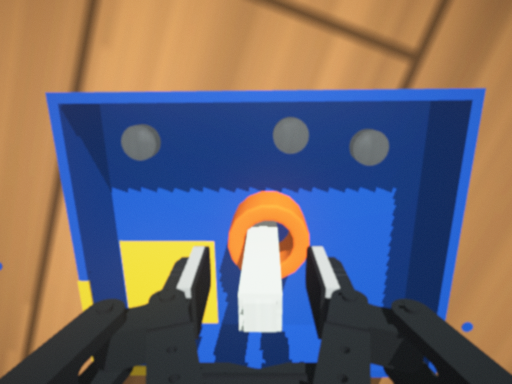

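Emit:
send_rows --steps '[[[0, 0, 0], 0, 35], [[0, 0, 0], 0, 25], [[0, 0, 0], 0, 18], [[0, 0, 0], 0, 10], [[0, 0, 0], 0, 10], [[0, 0, 0], 0, 10]]'

```text
clock: 13.12
position: [511.4, -180.6, 75.5]
orientation: [-1.793, -2.543, 0.009]
ft_force: [-0.9, -1.5, 0.2]
gripper_width: 0.179
```

```bash
python3 -c "
from h import *
s,R=st()
"
```

```text
t13.12 q [-0.341  0.476 -0.12   1.006  0.003  0.887] p [ 511.4 -180.6   75.5] yaw_y 19.6 z [-0.028  0.013 -1.   ] F [-0.9 -1.5  0.2] T [ 0.12 -0.32  0.09] w 15.3
```

Gripped at 15 mm. Lift gently.

Emit:
send_rows --steps '[[[0, 0, 6], 0, 10], [[0, 0, 12], 0, 10], [[0, 0, 20], 0, 10], [[0, 0, 25], 0, 10], [[0, 0, 25], 0, 10], [[0, 0, 25], 0, 10], [[0, 0, 25], 0, 10], [[0, 0, 15], 0, 10], [[0, 0, 5], 0, 10]]'

```text
clock: 14.25
position: [504.2, -179.3, 235.4]
orientation: [-1.786, -2.529, 0.021]
ft_force: [-0.2, -0.4, -6.7]
gripper_width: 0.174
```

```bash
python3 -c "
from h import *
s,R=st();snap('wrist','w12.png');a=snap('side','s12.png');s,R=st()
"
```

```text
t14.25 q [-3.410e-01  3.520e-01  1.320e-01  1.398e+00 -1.000e-03  8.890e-01] p [ 504.2 -179.3  235.4] yaw_y 19.6 z [-0.045  0.015 -0.999] F [-0.2 -0.4 -6.7] T [-0.07 -0.13 -0.04] w 14.8
t14.35 q [-3.410e-01  3.530e-01  1.310e-01  1.397e+00 -1.000e-03  8.890e-01] p [ 504.1 -179.3  234.8] yaw_y 19.6 z [-0.046  0.015 -0.999] F [ 0.2  0.4 -6.1] T [-0.01 -0.11  0.03] w 15.0
```

View pics/w12.png

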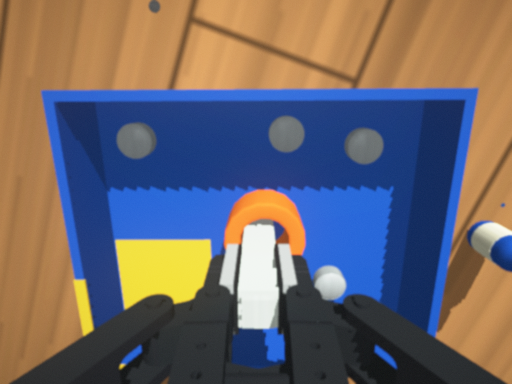

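View pics/s12.png

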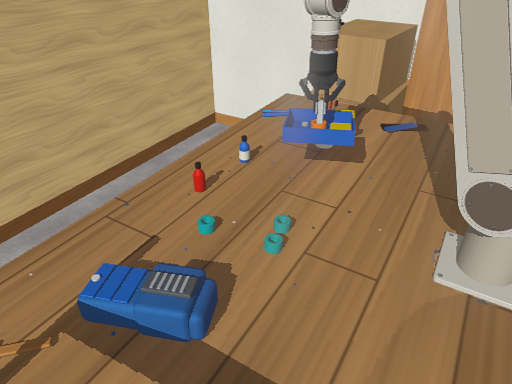

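```bash
cat > fit.py <<'E'
from h import *
from scipy.optimize import least_squares
D=np.array([[.2414,.0037,1.3352,205.4,-455.3,244.5],[.256,.015,1.33,500.3,81.8,241.4],[.472,-.021,1.078,549.9,160.5,110.9],[.55,-.096,.889,565.9,163.4,41.2],[.504,-.05,.981,565.9,163.5,82.8],[.538,-.118,.894,553.9,158.6,41.2],[.56,-.121,.867,557.3,159.9,27.7],[.412,.098,1.235,558,161.5,188.9],[.359,-.047,1.199,494.1,-169.4,164.7],[.396,.011,1.222,510.8,-181,165.9],[.45,-.068,1.09,512.6,-181.2,107.4],[.478,-.122,1.005,509.6,-180.6,73.3],[.352,.132,1.398,504.2,-179.3,235.4]])
r=np.hypot(D[:,3],D[:,4]);z=D[:,5]
def fk(p,q2,q3,q4):
    r0,h,L1,a,L2,b,L3=p;f=q3-q2+b;e=q2-q3+q4
    return r0+L1*np.sin(q2+a)+L2*np.cos(f)+L3*np.cos(e), h+L1*np.cos(q2+a)+L2*np.sin(f)-L3*np.sin(e)
f=lambda p:np.r_[fk(p,*D[:,:3].T)[0]-r,fk(p,*D[:,:3].T)[1]-z,(np.array(p)-P0)*1e-3]
P0=np.array([0,250,400,0.,400,0,250])
if __name__=='__main__':
    s=least_squares(f,P0);print(np.round(s.x,3),np.round(s.fun[:26],1))
    np.save('p.npy',s.x)
    for q2,q3 in((0.6,1.28),(1.0,1.28),(0.3,1.28),(-1.05,1.28),(.2,1.28),(1.2,1.28),(1.0,.8)):
        q4=np.pi/2-q2+q3; print(q2,q3,'q4 %.2f'%q4,np.round(fk(s.x,q2,q3,q4)))
E
python3 fit.py
```

```text
[-3.11000e-01  2.46063e+02  4.93022e+02  0.00000e+00  3.91989e+02
  1.90000e-02  3.95379e+02] [-0.  -0.  -0.2  0.1  0.2 -0.4  0.1 -0.   0.2 -0.2  0.1  0.1  0.1 -0.
  0.   0.   0.1  0.1 -0.1 -0.1 -0.2 -0.1 -0.3 -0.   0.3  0.3]
0.6 1.28 q4 2.25 [578. 510.]
1.0 1.28 q4 1.85 [789. 233.]
0.3 1.28 q4 2.55 [357. 651.]
-1.05 1.28 q4 3.90 [-703.  375.]
0.2 1.28 q4 2.65 [276. 683.]
1.2 1.28 q4 1.65 [849.  68.]
1.0 0.8 q4 1.37 [800.  47.]
```

Emit:
send_rows --steps '[[[-4, 1, 10], -0.5, 10], [[-8, 3, 20], -1, 10], [[-8, 3, 20], -1, 10], [[-8, 3, 20], -1, 10], [[-8, 3, 20], -1, 10], [[-8, 3, 20], -1, 10], [[-8, 3, 20], -1, 10], [[-8, 3, 20], -1, 10], [[-8, 3, 20], -1, 10], [[-8, 3, 20], -1, 10], [[-4, 1, 10], -0.5, 10]]'

```text
clock: 15.72
position: [415.1, -147.7, 426.5]
orientation: [-2.808, -1.235, -0.006]
ft_force: [0.7, 0.5, -6.4]
gripper_width: 0.175
```

```bash
python3 -c "
from h import *
s,R=st();snap('wrist','w13.png');s,R=st();print(np.hypot(*s['position'][:2]))
"
```

```text
t15.72 q [-0.378  0.16   0.369  1.829  0.055  1.934] p [ 415.1 -147.7  426.5] yaw_y -42.4 z [-0.027  0.069 -0.997] F [ 0.7  0.5 -6.4] T [-0.21 -0.11  0.06] w 14.9
t15.78 q [-0.378  0.159  0.37   1.831  0.055  1.934] p [ 414.9 -147.7  427.5] yaw_y -42.5 z [-0.025  0.069 -0.997] F [-0.9  0.2 -5.7] T [-0.13 -0.01  0.07] w 15.0
440.3926094045421
```

View pics/w13.png

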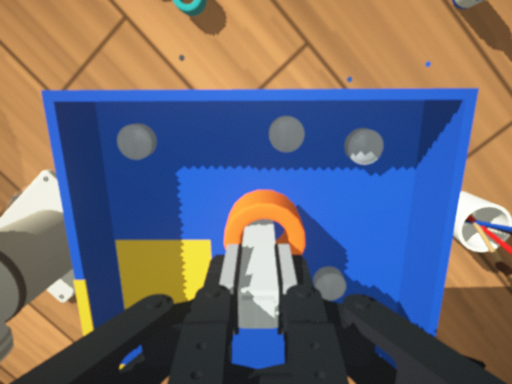

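Emit:
send_rows --steps '[[[-4, 2, 15], -0.7, 10], [[-5, 2, 20], -1, 10], [[-5, 2, 20], -1, 10], [[-5, 2, 20], -1, 10], [[-5, 2, 20], -0.5, 10], [[0, 0, 20], 0, 10]]'

```text
clock: 16.52
position: [389.1, -137.7, 538.5]
orientation: [-3.008, -0.575, -0.013]
ft_force: [0.2, -0.3, -5.9]
gripper_width: 0.176
```

```bash
python3 -c "
from h import *
s,R=st();print(np.hypot(*s['position'][:2]))
"
```

```text
t16.52 q [-0.39   0.187  0.711  2.131  0.071  2.373] p [ 389.1 -137.7  538.5] yaw_y -68.3 z [-0.006  0.079 -0.997] F [ 0.2 -0.3 -5.9] T [-0.2  -0.02 -0.01] w 15.0
412.7605346344222
```

q4 is at its stop's edge; now push up past reach in small rows and see how the tilt responds.

Emit:
send_rows --steps '[[[0, 0, 25], 0, 10], [[0, 0, 25], 0, 10], [[0, 0, 25], 0, 10], [[0, 0, 25], 0, 10]]'

```text
clock: 17.02
position: [380.2, -130.1, 569.4]
orientation: [-3.043, -0.579, -0.101]
ft_force: [0.1, -0.2, -5.9]
gripper_width: 0.172
```

```bash
python3 -c "
from h import *
s,R=st();print(np.hypot(*s['position'][:2]))
"
```

```text
t17.02 q [-0.381  0.148  0.758  2.149  0.071  2.386] p [ 380.2 -130.1  569.4] yaw_y -68.4 z [ 0.056  0.054 -0.997] F [ 0.1 -0.2 -5.9] T [-0.11  0.19 -0.01] w 14.7
401.79310317452297
```

Emit:
send_rows --steps '[[[8, -3, 40], 0, 10], [[8, -3, 40], 0, 10], [[8, -3, 40], 0, 10], [[8, -3, 40], 0, 10]]'

```text
clock: 17.52
position: [398.9, -129.5, 613.1]
orientation: [3.054, 0.574, 0.272]
ft_force: [0.5, -0.2, -5.9]
gripper_width: 0.172
```

```bash
python3 -c "
from h import *
s,R=st();print(s['q'],np.hypot(*s['position'][:2]))
print('corner slopes x,y deg (assuming tote rigid): tote x=-tooly? ',np.degrees(np.arcsin(-R[2,1])),np.degrees(np.arcsin(R[2,0])))
snap('wrist','w14.png')
"
```

```text
t17.52 q [-0.363  0.148  0.887  2.149  0.072  2.412] p [ 398.9 -129.5  613.1] yaw_y -69.0 z [ 0.175  0.01  -0.985] F [ 0.5 -0.2 -5.9] T [-0.03  0.47 -0.04] w 14.7
[-0.36326211  0.1476011   0.88666945  2.14919406  0.07168756  2.41225   ] 419.38732298014236
corner slopes x,y deg (assuming tote rigid): tote x=-tooly?  -3.089168282203845 9.578500376053533
```

View pics/w14.png

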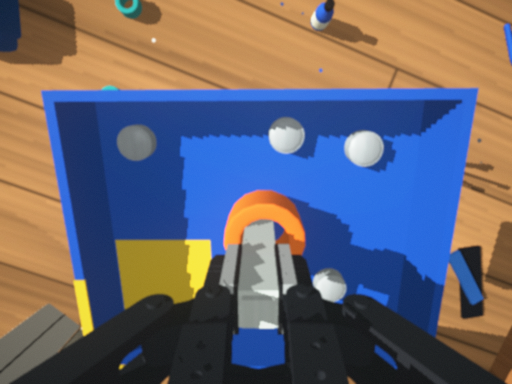

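Emit:
send_rows --steps '[[[8, -3, 40], 0.6, 10], [[8, -3, 40], 0.6, 10], [[8, -3, 40], 0.6, 10], [[8, -3, 40], 0.6, 10], [[8, -3, 40], 0.6, 10]]'

```text
clock: 18.2
position: [422.1, -124.3, 660.3]
orientation: [2.847, 1.02, 0.481]
ft_force: [0.9, -0.2, -6.4]
gripper_width: 0.177
```

```bash
cat >> h.py <<'E'
def sl():
    s,R=st();print('r %.0f'%np.hypot(*s['position'][:2]),'slope x,y',np.round(np.degrees(np.arcsin([R[2,1],R[2,0]])),1),'tilt %.1f'%np.degrees(np.arccos(-R[2,2])),'q4 %.4f'%s['q'][3]);return s,R
E
python3 -c "
from h import *
sl()
"
```

```text
t18.20 q [-0.383  0.164  1.034  2.15   0.148  2.092] p [ 422.1 -124.3  660.3] yaw_y -52.0 z [ 0.318  0.03  -0.948] F [ 0.9 -0.2 -6.4] T [-0.08  0.81 -0.  ] w 15.1
r 440 slope x,y [10.3 15.4] tilt 18.6 q4 2.1498
```

Emit:
send_rows --steps '[[[4, -2, 35], 0.5, 10], [[4, -2, 35], 0.5, 10], [[4, -2, 35], 0.4, 10], [[4, -2, 35], 0.2, 10]]'

```text
clock: 18.7
position: [427.5, -114.1, 692.8]
orientation: [2.693, 1.219, 0.607]
ft_force: [-0.3, -0.6, -5.5]
gripper_width: 0.18
```

```bash
python3 -c "
from h import *
sl();snap('wrist','w15.png');sl()
"
```

```text
t18.70 q [-0.395  0.158  1.11   2.15   0.206  1.935] p [ 427.5 -114.1  692.8] yaw_y -43.9 z [ 0.408  0.052 -0.912] F [-0.3 -0.6 -5.5] T [-0.14  0.98 -0.02] w 15.4
r 442 slope x,y [15.8 17.9] tilt 24.3 q4 2.1498
t18.75 q [-0.395  0.157  1.112  2.15   0.207  1.935] p [ 427.3 -113.6  694.3] yaw_y -43.9 z [ 0.411  0.051 -0.91 ] F [-1.6  0.2 -4.6] T [-0.13  1.   -0.03] w 15.0
r 442 slope x,y [16. 18.] tilt 24.5 q4 2.1495
```

View pics/w15.png

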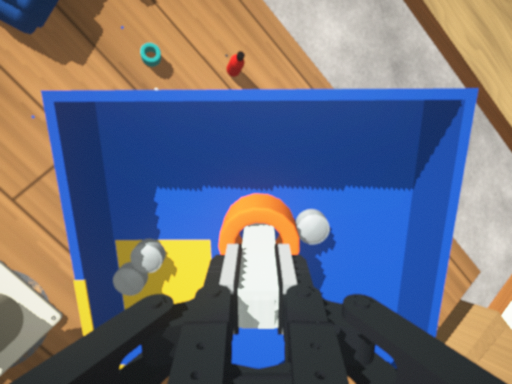

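Emit:
send_rows --steps '[[[2, -2, 35], -0.3, 10], [[2, -2, 35], -0.3, 10], [[2, -2, 35], -0.3, 10], [[0, 0, -5], 0, 10], [[0, 0, 0], 0, 10]]'

```text
clock: 19.38
position: [424.8, -108.4, 723.1]
orientation: [2.676, 1.047, 0.67]
ft_force: [-0.4, 0.6, -6.5]
gripper_width: 0.171
```

```bash
python3 -c "
from h import *
sl();snap('wrist','w16.png');sl()
"
```

```text
t19.38 q [-0.35   0.125  1.145  2.117  0.152  2.082] p [ 424.8 -108.4  723.1] yaw_y -50.9 z [ 0.476 -0.013 -0.88 ] F [-0.4  0.6 -6.5] T [0.08 1.17 0.01] w 14.6
r 438 slope x,y [19.4 19.9] tilt 28.4 q4 2.1171
t19.43 q [-0.35   0.125  1.146  2.117  0.152  2.082] p [ 424.7 -108.4  723.4] yaw_y -50.9 z [ 0.476 -0.013 -0.879] F [-0.5  0.1 -6.3] T [0.03 1.1  0.04] w 15.0
r 438 slope x,y [19.4 19.9] tilt 28.5 q4 2.1173
```

View pics/w16.png

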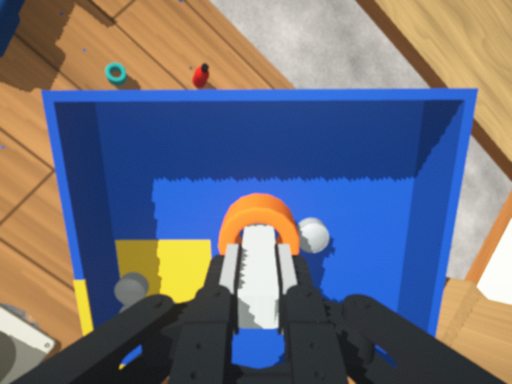

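Emit:
send_rows --steps '[[[0, 0, -20], 0, 10], [[0, 0, -30], 0, 10], [[0, 0, -30], 0, 10], [[0, 0, -10], 0, 10], [[24, 19, 0], 0, 10], [[24, 19, 0], 0, 10], [[14, 11, 0], 0, 10], [[6, 5, 0], 0, 10], [[0, 0, 0], 0, 10]]'

```text
clock: 20.55
position: [493.5, -53.3, 625.4]
orientation: [2.687, 1.045, 0.657]
ft_force: [-0.5, 0.7, -6.0]
gripper_width: 0.17
```

```bash
python3 -c "
from h import *
sl();snap('wrist','w17.png')
"
```

```text
t20.55 q [-0.138  0.008  0.64   1.721  0.053  2.274] p [493.5 -53.3 625.4] yaw_y -51.0 z [ 0.465 -0.011 -0.885] F [-0.5  0.7 -6. ] T [ 0.05  1.11 -0.01] w 14.5
r 496 slope x,y [18.8 19.6] tilt 27.7 q4 1.7209
```

View pics/w17.png

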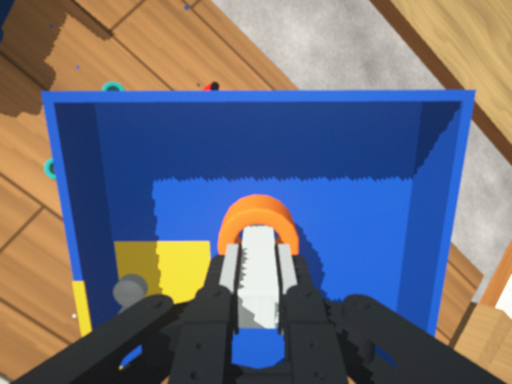

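```bash
python3 -c "
from h import *
a=snap('side','s17.png');b=snap('top','t17.png')
s,R=sl()
for n in('side','top'):
  for P in((95,75,5),(-95,75,5),(95,-75,5)):
    X=s['position']+R@np.array([-P[1],-P[0],75.4-P[2]]); print(n,P,np.round(X),np.round(proj(n,X)))
"
```

```text
t20.70 q [-0.14   0.007  0.64   1.721  0.053  2.274] p [492.9 -53.9 626.2] yaw_y -51.1 z [ 0.467 -0.012 -0.884] F [-0.5 -0.5 -5.7] T [ 0.05  1.16 -0.01] w 15.1
r 496 slope x,y [18.9 19.6] tilt 27.8 q4 1.7208
side (95, 75, 5) [420. -36. 508.] [341.  15.]
side (-95, 75, 5) [ 533. -175.  570.] [320. -23.]
side (95, -75, 5) [518.  66. 558.] [279.  -9.]
top (95, 75, 5) [420. -36. 508.] [297. 276.]
top (-95, 75, 5) [ 533. -175.  570.] [382. 217.]
top (95, -75, 5) [518.  66. 558.] [242. 223.]
```

View pics/s17.png

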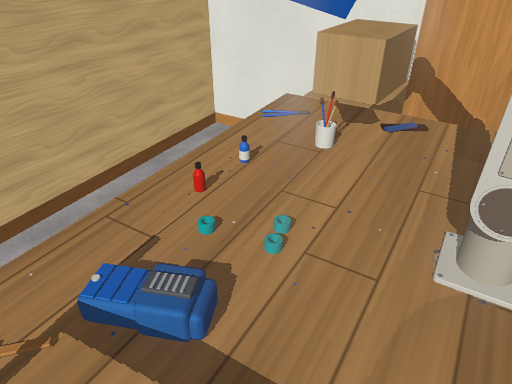

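View pics/t17.png

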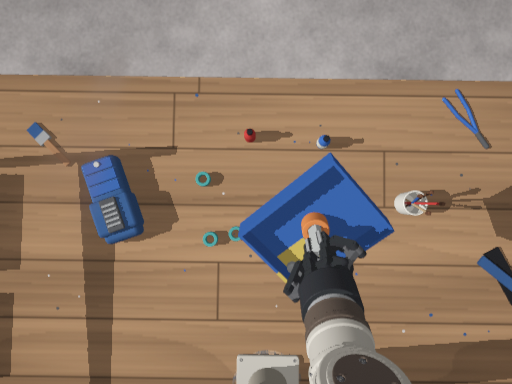

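Emit:
send_rows --steps '[[[-4, 12, -10], 0.2, 10], [[-8, 24, -20], 0.2, 10], [[-8, 24, -20], 0.2, 10], [[-8, 24, -20], 0.2, 10], [[-8, 24, -20], 0.2, 10], [[-8, 24, -20], 0, 10], [[-8, 24, -20], 0, 10], [[-8, 24, -20], 0, 10], [[-8, 24, -20], 0, 10], [[-8, 24, -20], 0, 10], [[-8, 24, -20], 0, 10], [[-6, 18, -15], 0, 10], [[-3, 8, -5], 0, 10], [[0, 0, 0], 0, 10]]'

```text
clock: 22.45
position: [389.5, 223.3, 394.0]
orientation: [2.651, 1.172, 0.694]
ft_force: [-0.1, -0.7, -5.8]
gripper_width: 0.176
```

```bash
python3 -c "
from h import *
sl();a=snap('wrist','w18.png');b=snap('top','t18.png');a=snap('side','s18.png')
cv2.imwrite('pics/t18c.png',cv2.resize(b[180:330,110:310],None,fx=4,fy=4,interpolation=cv2.INTER_CUBIC)[:,:,::-1])
"
```

```text
t22.45 q [ 0.699 -0.21  -0.184  1.181 -0.279  2.948] p [389.5 223.3 394. ] yaw_y -45.9 z [ 0.474  0.039 -0.88 ] F [-0.1 -0.7 -5.8] T [-0.11  1.16  0.02] w 15.1
r 449 slope x,y [18.9 20.4] tilt 28.4 q4 1.1809
```

View pics/t18c.png

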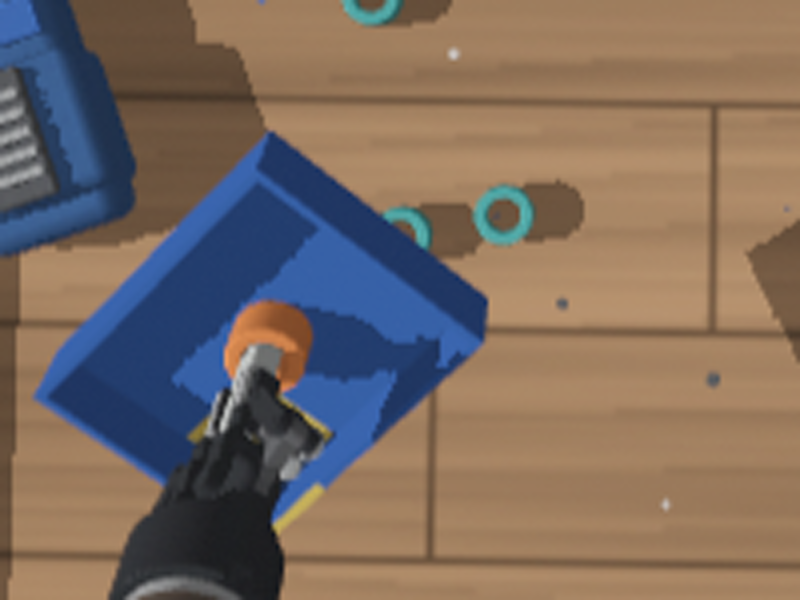

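View pics/s18.png

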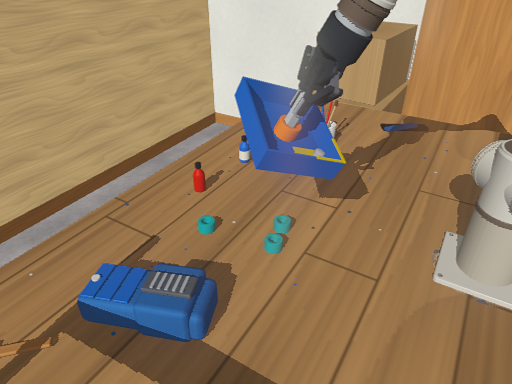

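View pics/w18.png

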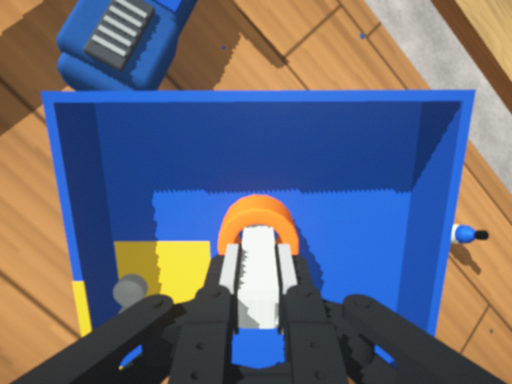

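```bash
python3 -c "
from h import *
im=cv2.imread('pics/s18.png');cv2.imwrite('pics/s18c.png',cv2.resize(im[70:190,225:355],None,fx=5,fy=5,interpolation=cv2.INTER_CUBIC))
"
```

```text
(no output)
```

View pics/s18c.png

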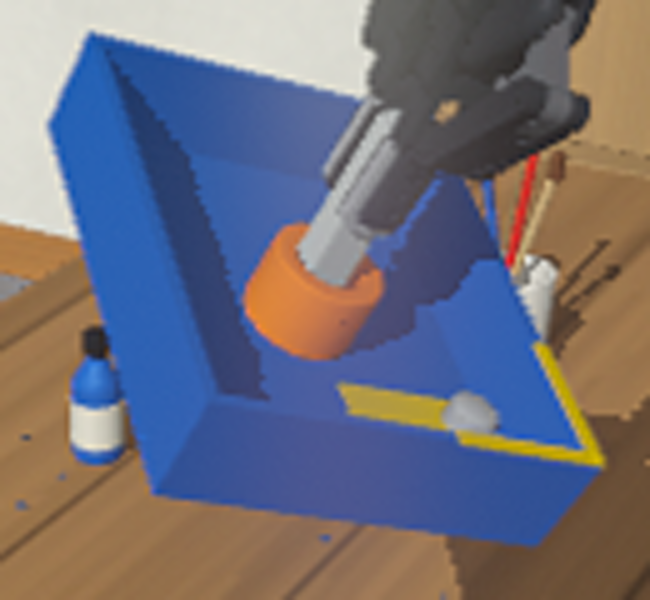

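```bash
cat > riv.py <<'E'
from h import *
def tote(s,R):
    A=np.stack([-R[:,1],-R[:,0],-R[:,2]],1); return s['position']+R[:,2]*75.4,A
def hit(o,d,s,R,z):
    O,A=tote(s,R);o=A.T@(o-O);d=A.T@d;return o+d*(z-o[2])/d[2]
def side(n,u,v,s,R,z):
    c=camera_params(n);Rc=np.array(c['R']);t=np.array(c['t']).ravel()
    return hit(-Rc.T@t,Rc.T@np.array([(u-c['cx'])/c['fx'],(v-c['cy'])/c['fy'],1.]),s,R,z)
def wr(u,v,s,R,z):
    c=camera_params('wrist');H=np.array(c['hand_eye'])
    return hit(R@H[:3,3]+s['position'],R@H[:3,:3]@np.array([(u-c['cx'])/c['fx'],(v-c['cy'])/c['fy'],1.]),s,R,z)
def pt(P,s,R): O,A=tote(s,R); return O+A@np.array(P)
E
python3 -c "
from riv import *
s,R=sl()
print('side riv',side('side',319,152.4,s,R,14),'wrist riv',wr(130,290,s,R,16))
for P in((95,75,5),(100,80,45),(-100,80,45),(100,-80,45)): print(P,np.round(proj('side',pt(P,s,R)),1),np.round(wp(pt(P,s,R),s,R),1))
for P in((85,65,16),(65,65,16),(45,65,16),(25,65,16),(85,45,16),(85,25,16),(65,45,16)): print(P,np.round(proj('side',pt(P,s,R)),1),np.round(wp(pt(P,s,R),s,R),1))
print(pt((95,75,5),s,R))
im=cv2.imread('pics/w18.png');cv2.imwrite('pics/w18c.png',cv2.resize(im[220:384,60:240],None,fx=4,fy=3.6,interpolation=cv2.INTER_CUBIC))
"
```

```text
t22.60 q [ 0.697 -0.21  -0.183  1.181 -0.279  2.948] p [390.1 222.8 394.9] yaw_y -46.1 z [ 0.476  0.039 -0.879] F [-0.2 -0.5 -6. ] T [-0.07  1.11  0.06] w 15.0
r 449 slope x,y [19.  20.5] tilt 28.5 q4 1.1809
side riv [44.71050798 69.93928067 14.        ] wrist riv [83.93721193 46.23857705 16.        ]
(95, 75, 5) [327.  175.5] [124.8 316.3]
(100, 80, 45) [342.5 163.4] [ 92.1 366.4]
(-100, 80, 45) [309.3  93.9] [425.6 366.5]
(100, -80, 45) [264.7 148.3] [38.8 85.1]
(85, 65, 16) [324.3 166.8] [131.7 314.3]
(65, 65, 16) [320.8 159. ] [161.6 314.3]
(45, 65, 16) [317.5 151.4] [191.4 314.3]
(25, 65, 16) [314.3 144. ] [221.3 314.4]
(85, 45, 16) [315.5 165.2] [128.1 288.3]
(85, 25, 16) [306.5 163.6] [124.4 260.9]
(65, 45, 16) [312.2 157.3] [158.9 288.4]
[317.32471961 235.43314122 275.92569062]
```

View pics/w18c.png

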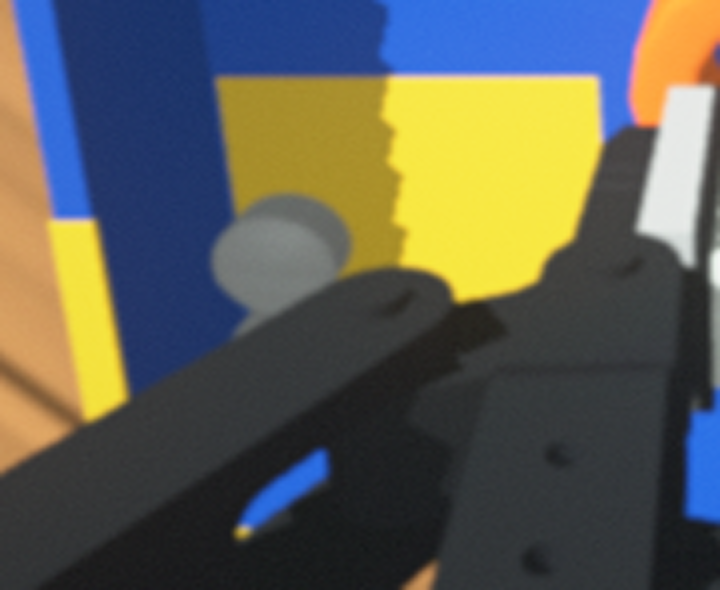

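Emit:
send_rows --steps '[[[0, 0, -10], 0, 10], [[0, 2, -20], 0, 10], [[0, 2, -20], 0, 10], [[0, 2, -20], 0, 10], [[0, 2, -20], 0, 10], [[0, 2, -20], 0, 10], [[0, 0, -10], 0, 10], [[0, 0, 0], 0, 10], [[0, 0, 0], 0, 10]]'

```text
clock: 23.72
position: [392.1, 229.3, 271.8]
orientation: [2.655, 1.157, 0.702]
ft_force: [-0.0, -0.1, -5.2]
gripper_width: 0.178
```

```bash
python3 -c "
from riv import *
s,R=sl();a=snap('side','s19.png');b=snap('wrist','w19.png')
for P in((85,65,16),(65,65,16),(45,65,16)): print(P,np.round(proj('side',pt(P,s,R)),1))
print(pt((95,75,5),s,R))
u,v=proj('side',pt((65,65,16),s,R));u=int(u);v=int(v)
cv2.imwrite('pics/s19c.png',cv2.resize(a[v-60:v+40,u-70:u+50],None,fx=6,fy=6,interpolation=cv2.INTER_CUBIC)[:,:,::-1]);print(u-70,v-60)
"
```

```text
t23.73 q [ 0.711 -0.169 -0.47   0.853 -0.288  2.969] p [392.1 229.3 271.8] yaw_y -46.6 z [ 0.479  0.038 -0.877] F [-0.  -0.1 -5.2] T [-0.09  1.12 -0.  ] w 15.2
r 454 slope x,y [19.  20.7] tilt 28.7 q4 0.8525
(85, 65, 16) [315.6 221.8]
(65, 65, 16) [312.7 213.7]
(45, 65, 16) [309.9 205.8]
[319.83201956 242.8432041  152.62588124]
242 153
```

View pics/s19c.png

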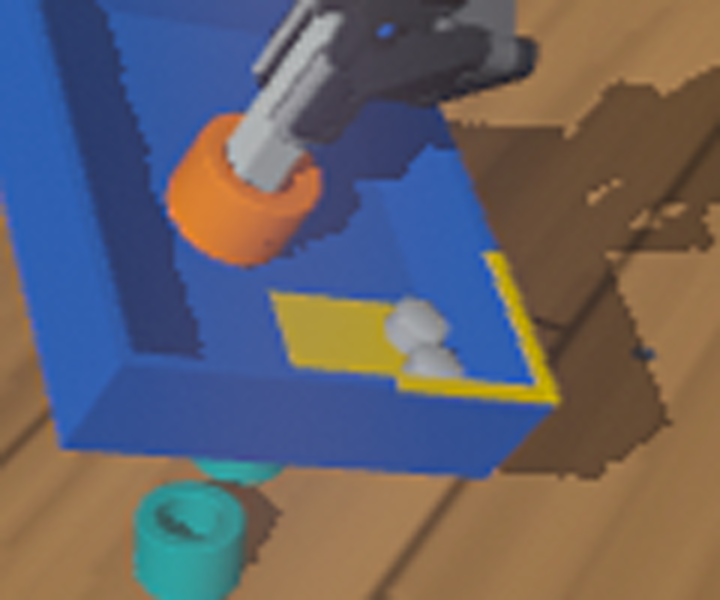

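View pics/w19.png

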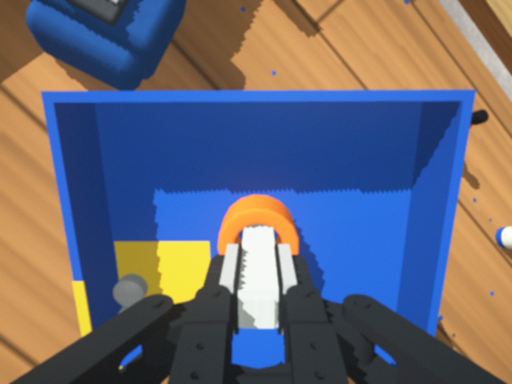

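Emit:
send_rows --steps '[[[0, 0, 0], 0, 10], [[0, 0, 0], 0, 10], [[0, 0, 0], 0, 10], [[0, 0, 0], 0, 10]]'

```text
clock: 24.32
position: [392.7, 230.0, 273.6]
orientation: [2.655, 1.157, 0.706]
ft_force: [-0.5, 0.1, -6.2]
gripper_width: 0.176
```

```bash
python3 -c "
from riv import *
s,R=sl();print(s['joint_velocities'],pt((95,75,5),s,R))
print(order.sign_off())
"
```

```text
t24.32 q [ 0.712 -0.17  -0.468  0.853 -0.288  2.969] p [392.7 230.  273.6] yaw_y -46.7 z [ 0.482  0.04  -0.875] F [-0.5  0.1 -6.2] T [-0.09  1.19 -0.03] w 15.0
r 455 slope x,y [19.  20.9] tilt 28.9 q4 0.8529
[ 0.00195502 -0.00100979  0.00017611 -0.00054681 -0.00052718 -0.00014016] [320.77532074 243.81271185 154.2891349 ]
the job is handed in; nothing more can be done
None
```

The job is handed in at 24.3 s. The tote is held up and tilted into its yellow corner, with the spacer on the post and the rivets in that corner. No verdict was reported.

**Spacer:** my first grasp of the orange ring was off-centre, so I released it, re-measured and regrasped. I then lowered it over the post with the tote standing on the bench and let go. The side view showed it down on the tote's floor, and it was still there in the last pictures.

**Tilt:** the moves only allow shifts and yaw. I gripped the post at 80 N, lifted the tote and drove the arm up against its reach limit, where wrist joint 4 stopped at its range, which tipped the tool. That joint read 2.1498 against the 2.15 rad limit. I then brought the tote down away from the limit, keeping the tilt.

**Last checks:**
- **Slope:** tote x slopes down 19.0 degrees and tote y 20.9 degrees, 28.9 degrees in total. This assumes the tote sits rigidly in the fingers.
- **Height:** the inner corner is about 154 mm above the bench.
- **Steadiness:** the joints were practically still, and the pads held the post at 15 mm.
- **Rivets:** all four lie along the two walls at the yellow corner. The farthest is about 51 mm from it. One rivet caught against the spacer and came free with a short sideways move.
- **Not fully seen:** the fingers and rim partly hide the rivets from each single camera, so the count of four combines the wrist and side views. The two along tote y's wall come from the side view. The two along tote x's wall come from the wrist view, where one shows only as a sliver.
- **Bystanders:** I kept the tote clear of the bottles, pot and gauntlet, and saw no contact. I did not re-measure their positions at the end.

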